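# Load the thread stand in threading order

## Task

The four threads for the next job stand on the wooden rack in threading order. Move them all onto the pins of the grey metal stand in that same order from left to right, one on each pin, upright and pushed right down onto its pad, so that each runs to its own guide. Let none of them topple on the way.

Things in the scene. Friction and masses are not known exactly. Their poses are not given: they have to be found in the camera images.
- tall_cone: Tall cone of thread, the tallest: 96 mm high, round, 46 mm across at the foot, tapering to 32 mm at 88 mm height, then a 27 mm core end. Grasp across the upper part, fingertips at about 65 to 75 mm height (35 mm across). Thread on a card core, 0.06-0.13 kg, 22 mm bore. Origin: centre of its underside; z up the bore.
- slim_tube: Slim straight tube of thread, the narrowest: 84 mm high, 34 mm across up to 76 mm height, then a 27 mm core end. Grasp round the upper part. Thread on a card core, 0.06-0.13 kg, 22 mm bore. Origin: centre of its underside; z up the bore.
- flanged_spool: Spool of thread with a round flange at each end: 66 mm high, flanges 42 mm across, the upper one's top at 64 mm height. Behaves like a straight drum 42 mm across; grasp round the upper part. Thread on a card core, 0.06-0.13 kg, 22 mm bore. Origin: centre of its underside; z up the bore.
- fat_cheese: Short fat drum of thread, the lowest: 58 mm high, 46 mm across up to 52 mm height, then a 27 mm core end. Grasp round the upper part. Thread on a card core, 0.06-0.13 kg, 22 mm bore. Origin: centre of its underside; z up the bore.
- block_tall_cone: Fixed square wooden block, 55 x 51 mm, with a pin, on which the tall cone stands at the start; one of four alike in the wooden rack. Their order varies: its place shows where in the row that thread began. Origin: middle of its top, 24 mm over the table, y along the rack. On it a 3 mm pad that the thread's underside rests on, an 18 mm cone seat and a 6 mm rod up to 49 mm.
- block_slim_tube: Fixed square wooden block, 55 x 51 mm, with a pin, on which the slim tube stands at the start; one of four alike in the wooden rack. Their order varies: its place shows where in the row that thread began. Origin: middle of its top, 24 mm over the table, y along the rack. On it a 3 mm pad that the thread's underside rests on, an 18 mm cone seat and a 6 mm rod up to 49 mm.
- block_flanged_spool: Fixed square wooden block, 55 x 51 mm, with a pin, on which the flanged spool stands at the start; one of four alike in the wooden rack. Their order varies: its place shows where in the row that thread began. Origin: middle of its top, 24 mm over the table, y along the rack. On it a 3 mm pad that the thread's underside rests on, an 18 mm cone seat and a 6 mm rod up to 49 mm.
- block_fat_cheese: Fixed square wooden block, 55 x 51 mm, with a pin, on which the fat cheese stands at the start; one of four alike in the wooden rack. Their order varies: its place shows where in the row that thread began. Origin: middle of its top, 24 mm over the table, y along the rack. On it a 3 mm pad that the thread's underside rests on, an 18 mm cone seat and a 6 mm rod up to 49 mm.
- wood_rack: Fixed pale wooden channel 220 x 68 mm on rubber feet, 22 mm high, holding the four blocks; nearer than or beyond the metal stand, yaw -0.25 to -0.55 rad. Origin: under its middle, at table height; y along the row (+y = left end seen from the robot), x across, away from the robot. Blocks at x = 0, y = +78, +26, -26, -78 mm. A sewing machine 0.28 m high (thread mast 0.45 m) stands to its left.
- metal_stand: Grey steel stand, fixed: bar 220 x 54 mm on feet with four empty pins at x = 0, y = +78, +26, -26, -78 mm; yaw -0.25 to -0.55 rad. Origin: under its middle, at table height; y along the row (+y = left end), x across, away. Each pin: black pad (top 27 mm over the table: a seated thread's underside), 18 mm cone seat, 6 mm rod to 73 mm. Collar 43 mm high at mid-length, x = 36 mm.
There are look-alikes about, which are no part of the job. What is shaped like the slim_tube but green is not meant.

How it is judged:
By the outcome, as a careful person would: the job done as asked, in the order asked, and still so for the second after the job is handed in, with the robot touching nothing.
It also fails if it takes over 118 s, if anything falls off the work surface, if the arm or the gripper's body presses on something with over 40 N, if the wrist force passes 120 N, or if a joint passes its speed limit or range.

## Robot

A 6-joint arm with a two-finger parallel gripper is mounted at the origin on a cart in front of the work surface, level with it; the furniture and walls round the work are solid. World frame = base frame: x ahead of the robot, y to its left, z up, the work surface at z = 0. Lengths are in m, angles in rad, forces in N, time in s.
With the tool pointing down it reaches from about 0.3 to 1 m from the base axis. Payload 5.1 kg.
Tool frame: the origin (TCP) lies at the very end of the fingers, on their centre line; the grasp point (between the pads) lies 19 mm behind it; z points along the fingers, y is the line along which they close (so a half turn about z gives the same grasp; the last joint's range is limited). The gripper opens to 95 mm and grips with 3 to 60 N. Pads are 20 mm wide; open, the fingers measure 119 mm over their backs; the gripper's body (75 mm by 180 mm) begins 59 mm behind the grasp point.
Start: joints at [1.225, 0.124, 1.65, -0, 1.367, -0.083], TCP at [0.169, 0.628, 0.215] pointing down, gripper open.
Joint ranges: [-2.61, 2.61], [-1.02, 2.33], [0.03, 2.71], [-1.35, 4.49], [0.32, 2.68], [-2.91, 2.91]. Speed limits (rad/s): [2.57, 2.57, 3.14, 3.14, 3.14, 3.14].

## Interface

Orientations are given as a 3x3 rotation matrix whose columns are the frame's x, y, z axes.
In Python, from station import env, cams gives the robot as it stands.
- The arm moves only by the shell command python3 -m pendant 'ROWS'. ROWS is text: rows parted by semicolons, each of 5 numbers parted by spaces: the opening, from -1 (shut) to 1 (fully open), then the shift along the tool's x, y, z in m, then the turn about the tool's z in rad. A call has 1 to 20 rows; each row is the pose to reach, as a shift and turn from the pose commanded when the call began, along the tool's axes at that moment; what a row does not reach only later rows make up. A row lasts 1/10 s, in which the tool goes at most 50 mm and 8.59 degrees, less where a joint would pass 70% of its speed; a pose out of reach is approached as far as the arm can. A call with a gripper value outside its range is refused whole. The fingers move at their own pace and stop on an object; the grip force is fixed at half the most. Time passes only in rows, so rows that repeat a pose let the fingers close. It gives the time, the measured TCP pose, the force, the opening and the grip force at its end, in the units of the state.
- env.get_state(): the state, without advancing time (a new reading comes with each control period).
- cams.read_camera(name): name is "scene" or "top" or "wrist"; returns the picture (400x640x3 uint8, red, green, blue); there is no depth.
- cams.camera_model(name): a dict with "fx", "fy", "cx", "cy" (pixels), "cam_to_world" (4x4, takes a point from camera to world coordinates). Camera axes: x right, y up, looking along -z (the intrinsics and any distortion apply to the point x, -y, -z); pixel columns grow to the right and rows downward; lengths in m; the calibration is good to about 2 mm. A picture is of the moment at which its call begins: read the wrist's pose just before it. camera_model takes no time and is no camera call; for the wrist camera it gives the pose at the moment of the call.
- env.close_job(): hands the job in; it is judged then, once.
The state is a dict: "clock": time; "qpos": joint angles; "qvel": joint speeds; "joint_torque": joint torques, N m; "eef_pos": TCP position; "orientation": TCP orientation; "force": force on the tool from outside, world axes, zero at the start; "ft_torque": the same for the moment, N m; "finger_gap": finger opening in m; "grip_force": force on a finger pad.
Only numpy, scipy, OpenCV 4.12 (cv2) and the standard library are available. Lean on these libraries where they do the work, as an engineer would, in place of code of your own. Each camera call takes 0.05 s, during which the arm holds its last target. There are 200 camera calls.

## Working session

There is one attempt and no reset: what is moved stays moved. The work goes in short steps, Python scripts to look and compute and a shell command to move; the robot and the scene stay as the last step left them, time stands still between calls to the robot, and variables do not carry over. Pictures are saved under pics/ and viewed, at most 14 in all, crops included, and the job is handed in when it is done.

```bash
ls; mkdir -p pics; python3 - <<'E'
from station import env,cams
import cv2,numpy as np
for n in ("scene","top"):
    im=cams.read_camera(n); cv2.imwrite(f"pics/{n}0.png",im[:,:,::-1])
    m=cams.camera_model(n); print(n,{k:(np.round(v,3).tolist() if k=="cam_to_world" else v) for k,v in m.items()})
s=env.get_state(); print(s["clock"],s["orientation"],s["finger_gap"])
E
```

```text
pics
scene {'fx': 475.61865502048397, 'fy': 475.61865502048397, 'cx': 316.0487359707072, 'cy': 200.97929827696916, 'cam_to_world': [[0.557, 0.613, -0.561, 0.021], [-0.831, 0.413, -0.374, -0.635], [0.002, 0.674, 0.739, 0.687], [0.0, 0.0, 0.0, 1.0]]}
top {'fx': 512.9946014738345, 'fy': 512.9946014738345, 'cx': 318.6113118595348, 'cy': 199.4196024479701, 'cam_to_world': [[0.045, 0.973, -0.225, 0.288], [-0.999, 0.043, -0.013, -0.345], [-0.003, 0.226, 0.974, 0.879], [0.0, 0.0, 0.0, 1.0]]}
0.1 [[-9.65666876e-01  2.59782735e-01 -6.44393563e-04]
 [ 2.59783480e-01  9.65665309e-01 -1.74772772e-03]
 [ 1.68239021e-04 -1.85512557e-03 -9.99998265e-01]] 0.0952363747418514
```

View pics/scene0.png

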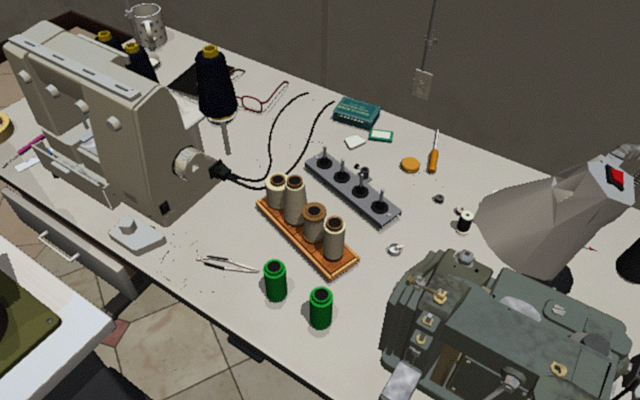

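View pics/top0.png

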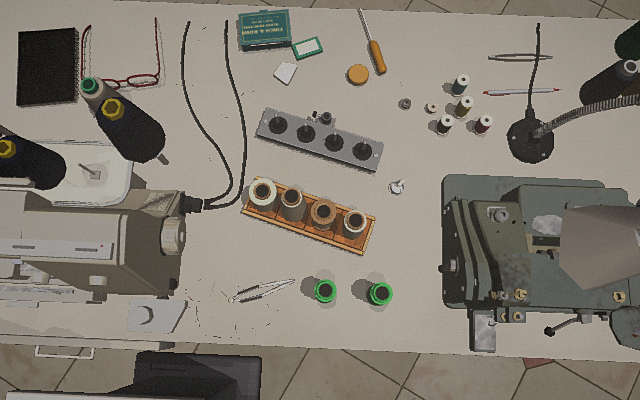

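The scene picture shows the rack row from left to right: fat cheese (277,186), tall cone (294,195), flanged spool (314,220) and slim tube (335,235). The green tubes at (275,280) and (320,308) are look-alikes and not meant. The grey stand has empty pins at about (323,160)-(380,208). In the top view the threads are at (263,193)-(355,222) and the pins at (277,125)-(361,150).

I'll check that choice in one close crop of each view.

```bash
python3 - <<'E'
import cv2,numpy as np
a=cv2.imread("pics/top0.png")[95:265,230:390]; b=cv2.imread("pics/scene0.png")[140:290,245:410]
a=cv2.resize(a,(400,425),interpolation=cv2.INTER_CUBIC)   # x2.5
b=cv2.resize(b,(400,364),interpolation=cv2.INTER_CUBIC)
b=cv2.copyMakeBorder(b,0,61,0,0,cv2.BORDER_CONSTANT)
cv2.imwrite("pics/crop1.png",np.hstack([a,b]))
E
```

```text
(no output)
```

View pics/crop1.png

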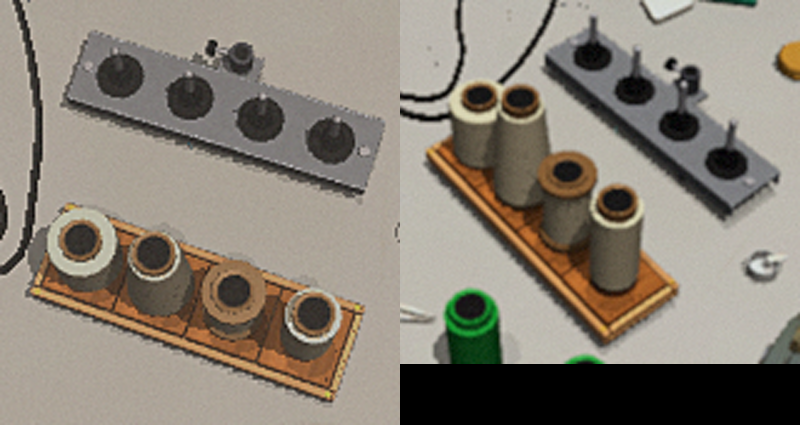

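The crop confirms the choice, left to right: fat cheese, tall cone, flanged spool, slim tube, all beige. Next I'll fit both row poses from the two views.

```bash
cat > h.py <<'E'
import numpy as np
from station import env,cams
from scipy.optimize import least_squares
H=dict(cheese=.058,cone=.096,spool=.066,slim=.084); ORDER=["cheese","cone","spool","slim"]; Y=[.078,.026,-.026,-.078]
def proj(m,P):
    T=np.linalg.inv(np.array(m["cam_to_world"])); p=(T[:3,:3]@np.asarray(P,float).T).T+T[:3,3]
    return np.c_[m["cx"]+m["fx"]*p[:,0]/-p[:,2], m["cy"]-m["fy"]*p[:,1]/-p[:,2]]
def unproj(m,uv,z):
    T=np.array(m["cam_to_world"]); d=T[:3,:3]@[(uv[0]-m["cx"])/m["fx"],-(uv[1]-m["cy"])/m["fy"],-1]
    return T[:3,3]+d*(z-T[2,3])/d[2]
def pts(p,zs):
    c,s=np.cos(p[2]),np.sin(p[2]); return np.array([[p[0]-s*y,p[1]+c*y,z] for y,z in zip(Y,zs)])
def fit(obs,zs):
    f=lambda p:np.concatenate([(proj(cams.camera_model(n),pts(p,zs))-uv).ravel() for n,uv in obs])
    return least_squares(f,[.6,0,-.4])
E
python3 - <<'E'
from h import *
np.set_printoptions(precision=4,suppress=True)
t=lambda a:np.array(a)/2.5+[230,95]; s=lambda a:np.array(a)*165/400+[245,140]
St=t([(120,75),(190,98),(261,119),(331,140)]); Ss=s([(193,55),(235,89),(279,124),(327,161)])
Rt=t([(82,241),(155,255),(234,291),(314,313)]); Rs=s([(80,97),(120,99),(168,172),(217,202)])
zr=[.027+H[n] for n in ORDER]; zs=[.027]*4
for nm,T,S,z in(("stand",St,Ss,zs),("rack",Rt,Rs,zr)):
    for o in ([("top",T),("scene",S)],[("top",T)],[("scene",S)]):
        r=fit(o,z); print(nm,r.x,"rms px",np.sqrt(np.mean(r.fun**2)))
        if len(o)==2: print(r.fun.reshape(-1,2).round(1).tolist()); print(pts(r.x,z))
m=cams.camera_model("top")
for uv,z in [((185,205),.28),((185,205),0.1),((185,300),0),((160,160),.45),((160,160),.2),((180,180),.28)]: print(uv,z,unproj(m,uv,z))
ms=cams.camera_model("scene")
for uv,z in [((165,220),0),((115,70),.28),((205,145),.2),((235,110),.3),((128,90),.28)]: print("s",uv,z,unproj(ms,uv,z))
E
```

```text
stand [ 0.5965 -0.3315 -0.2703] rms px 0.36229254501179353
[[0.3, -0.1], [0.2, -0.7], [0.0, -0.4], [0.4, -0.1], [-0.6, 0.3], [-0.5, 0.1], [-0.2, 0.2], [-0.4, 0.3]]
[[ 0.6173 -0.2563  0.027 ]
 [ 0.6034 -0.3064  0.027 ]
 [ 0.5895 -0.3565  0.027 ]
 [ 0.5757 -0.4066  0.027 ]]
stand [ 0.5959 -0.331  -0.269 ] rms px 0.2095254511119902
stand [ 0.5975 -0.3318 -0.273 ] rms px 0.12237793692339989
rack [ 0.4587 -0.319  -0.3   ] rms px 0.3865015620040752
[[-0.1, -0.3], [-0.1, -0.7], [0.5, 0.3], [0.7, 0.4], [-0.6, -0.2], [-0.2, 0.1], [-0.4, 0.1], [0.1, -0.4]]
[[ 0.4817 -0.2444  0.085 ]
 [ 0.4664 -0.2941  0.123 ]
 [ 0.451  -0.3438  0.093 ]
 [ 0.4356 -0.3935  0.111 ]]
rack [ 0.4585 -0.3186 -0.2948] rms px 0.37614011403143705
rack [ 0.4588 -0.3195 -0.3071] rms px 0.1858024678279608
(185, 205) 0.28 [ 0.4131 -0.1773  0.28  ]
(185, 205) 0.1 [ 0.4505 -0.1271  0.1   ]
(185, 300) 0 [ 0.3081 -0.1161  0.    ]
(160, 160) 0.45 [ 0.4169 -0.1987  0.45  ]
(160, 160) 0.2 [ 0.4918 -0.1137  0.2   ]
(180, 180) 0.28 [ 0.4437 -0.1681  0.28  ]
s (165, 220) 0 [ 0.343  -0.0782  0.    ]
s (115, 70) 0.28 [ 0.3837 -0.019   0.28  ]
s (205, 145) 0.2 [ 0.3919 -0.1801  0.2   ]
s (235, 110) 0.3 [ 0.3906 -0.2579  0.3   ]
s (128, 90) 0.28 [ 0.3587 -0.0769  0.28  ]
```

Both fits agree to about 0.4 px. I'll rise above the mast height first, then swing over to the rack, turning so the fingers close across the row.

```bash
python3 -m pendant '1 0 0 -0.05 0;1 0 0 -0.1 0;1 0 0 -0.15 0;1 0 0 -0.2 0;1 0 0 -0.25 0;1 0 0 -0.29 0;1 0 0 -0.29 0'; python3 -m pendant '1 -0.529 -0.761 0 1.608;1 -0.529 -0.761 0 1.608;1 -0.529 -0.761 0 1.608;1 -0.529 -0.761 0 1.608;1 -0.529 -0.761 0 1.608;1 -0.529 -0.761 0 1.608;1 -0.529 -0.761 0 1.608;1 -0.529 -0.761 0 1.608;1 -0.529 -0.761 0 1.608;1 -0.529 -0.761 0 1.608;1 -0.529 -0.761 0 1.608;1 -0.529 -0.761 0 1.608;1 -0.529 -0.761 0 1.608;1 -0.529 -0.761 0 1.608;1 -0.529 -0.761 0 1.608;1 -0.529 -0.761 0 1.608;1 -0.529 -0.761 0 1.608;1 -0.529 -0.761 0 1.608;1 -0.529 -0.761 0 1.608;1 -0.529 -0.761 0 1.608'
```

```text
clock: 0.8
eef_pos: [0.169, 0.6282, 0.513]
orientation: [[-0.966, 0.26, 0.004], [0.26, 0.966, 0.012], [-0.001, 0.012, -1.0]]
force: [-0.6, -1.2, -0.2]
finger_gap: 0.0954
grip_force: 0.0
clock: 2.8
eef_pos: [0.4824, -0.2476, 0.5006]
orientation: [[0.299, 0.954, -0.006], [0.954, -0.299, 0.003], [0.001, -0.006, -1.0]]
force: [0.1, 1.3, 0.0]
finger_gap: 0.0954
grip_force: 0.0
```

```bash
python3 -m pendant '1 0 0 0.05 0;1 0 0 0.1 0;1 0 0 0.15 0;1 0 0 0.2 0;1 0 0 0.24 0;1 0 0 0.24 0;1 0 0 0.24 0'; python3 - <<'E'
from h import *
import cv2
s=env.get_state(); m=cams.camera_model("wrist"); im=cams.read_camera("wrist")
print(s["eef_pos"],np.array(m["cam_to_world"]).round(3))
P=pts([.4587,-.319,-.3],[.085,.123,.093,.111]); Q=pts([.5965,-.3315,-.2703],[.027]*4)
o=im[:,:,::-1].copy()
for p in np.vstack([proj(m,P),proj(m,Q)]):
    print(p.round(1))
    if abs(p).max()<5000: cv2.drawMarker(o,tuple(int(v) for v in p.round()),(0,0,255),cv2.MARKER_CROSS,12,1)
cv2.imwrite("pics/w1.png",o)
E
```

```text
clock: 3.5
eef_pos: [0.4818, -0.2438, 0.2648]
orientation: [[0.295, 0.956, -0.001], [0.956, -0.295, 0.001], [0.0, -0.001, -1.0]]
force: [0.6, -0.2, 0.0]
finger_gap: 0.0951
grip_force: 0.0
[ 0.48177754 -0.24383125  0.26480224] [[ 0.956  0.283  0.079  0.504]
 [-0.294  0.921  0.256 -0.173]
 [-0.001 -0.268  0.964  0.436]
 [ 0.     0.     0.     1.   ]]
[321.5 180.8]
[321.4 231.3]
[321.4 259.4]
[321.3 302. ]
[415.6 152.5]
[413.4 188.2]
[411.5 221.6]
[409.6 252.9]
```

View pics/w1.png

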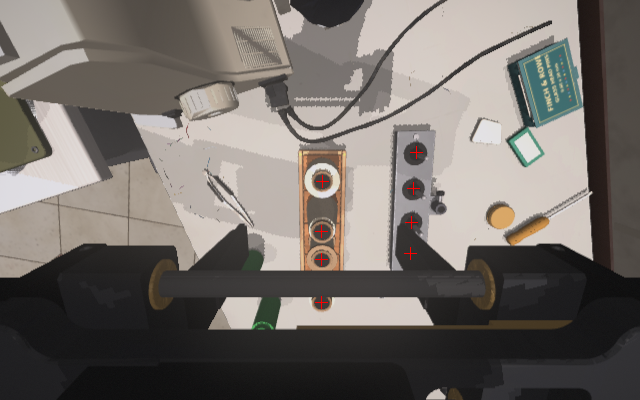

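The predicted centres fall on all the thread tops, e.g. (321,181), (321,231), (321,259) and (321,302), and on the pads, e.g. (415,153), within about 1 px. The pose fits stand, so I'll grasp the fat cheese.

```bash
python3 -m pendant '1 -0.001 0 0.05 0;1 -0.001 0 0.1 0;1 -0.001 0 0.15 0;1 -0.001 0 0.19 0;1 -0.001 0 0.211 0;1 -0.001 0 0.211 0;1 -0.001 0 0.211 0;-1 -0.001 0 0.211 0;-1 -0.001 0 0.211 0;-1 -0.001 0 0.211 0;-1 -0.001 0 0.211 0;-1 -0.001 0 0.211 0;-1 -0.001 0 0.211 0;-1 -0.001 0 0.211 0;-1 -0.001 0 0.211 0'
cat >> h.py <<'E'
RACK=[.4587,-.319,-.3]; STAND=[.5965,-.3315,-.2703]
def delta(row,i):
    "tool-axis x,y shift and turn from the measured pose to pin i (0=left) of row"
    s=env.get_state(); R=np.array(s["orientation"]); d=np.r_[pts(row,[0]*4)[i][:2]-s["eef_pos"][:2],0]
    t=R.T@d; a=np.arctan2(R[1,1],R[0,1])-row[2]
    print("TCP",np.round(s["eef_pos"],4),"shift",t[:2].round(4),"turn",round(a,4),"gap",round(s["finger_gap"],4))
E
```

```text
clock: 5.05
eef_pos: [0.4816, -0.2455, 0.0536]
orientation: [[0.296, 0.955, -0.0], [0.955, -0.296, 0.0], [0.0, -0.001, -1.0]]
force: [-0.0, 0.1, 0.1]
finger_gap: 0.0467
grip_force: 30.0
```

```bash
python3 -c "
from h import *
delta(RACK,0);delta(STAND,0)"
```

```text
TCP [ 0.4816 -0.2455  0.0536] shift [ 0.001  -0.0001] turn 0.0 gap 0.0467
TCP [ 0.4816 -0.2455  0.0536] shift [0.0298 0.1329] turn -0.0297 gap 0.0467
```

```bash
python3 -m pendant '-1 0 0 -0.03 0;-1 0 0 -0.06 0;-1 0 0 -0.09 0;-1 0 0 -0.09 0;-1 0.006 0.027 -0.09 -0.03;-1 0.012 0.06 -0.09 -0.03;-1 0.019 0.09 -0.09 -0.03;-1 0.025 0.12 -0.09 -0.03;-1 0.029 0.133 -0.09 -0.03;-1 0.029 0.133 -0.09 -0.03;-1 0.029 0.133 -0.09 -0.03'; python3 - <<'E'
from h import *
import cv2
delta(STAND,0)
ims=[]
for n in("top","scene"):
    im=cams.read_camera(n)[:,:,::-1].copy(); ims.append(im)
a=cv2.resize(ims[0][70:230,220:390],None,fx=2.3,fy=2.3);b=cv2.resize(ims[1][100:260,240:410],None,fx=2.3,fy=2.3)
cv2.imwrite("pics/c2.png",np.hstack([a,b]))
E
```

```text
clock: 6.15
eef_pos: [0.6164, -0.2567, 0.1417]
orientation: [[0.266, 0.964, -0.003], [0.964, -0.266, 0.001], [0.0, -0.003, -1.0]]
force: [0.1, -0.2, -1.1]
finger_gap: 0.0467
grip_force: 30.0
TCP [ 0.6164 -0.2567  0.1417] shift [0.0006 0.0008] turn 0.0006 gap 0.0467
```

View pics/c2.png

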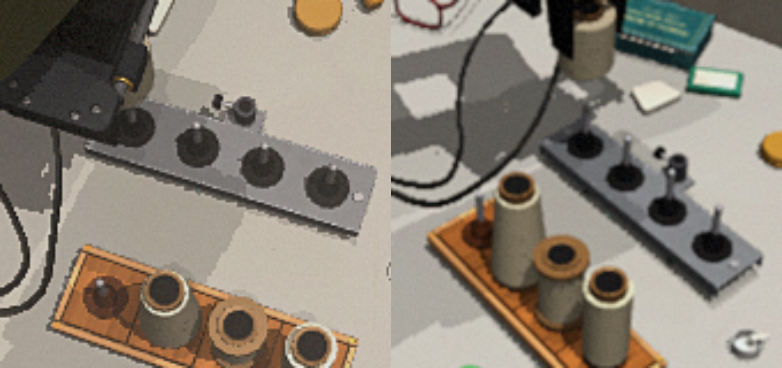

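The cheese hangs upright over the left pin, and its rack block is empty. I'll lower it onto the pad and watch the force.

```bash
python3 -m pendant '-1 0 0 0.03 0;-1 0 0 0.055 0;-1 0 0 0.07 0;-1 0 0 0.08 0;-1 0 0 0.086 0;-1 0 0 0.089 0;-1 0 0 0.089 0;-1 0 0 0.089 0'; python3 -c "
from h import *
delta(STAND,0)"
```

```text
clock: 7.05
eef_pos: [0.618, -0.2575, 0.0558]
orientation: [[0.267, 0.964, 0.002], [0.964, -0.267, -0.001], [-0.0, 0.002, -1.0]]
force: [-0.3, 0.1, -1.2]
finger_gap: 0.0466
grip_force: 30.0
TCP [ 0.618  -0.2575  0.0558] shift [ 0.001 -0.001] turn 0.0003 gap 0.0466
```

```bash
python3 -m pendant '-1 0 0 0.001 0;-1 0 0 0.002 0;-1 0 0 0.003 0;-1 0 0 0.003 0;-1 0 0 0.003 0'
```

```text
clock: 7.55
eef_pos: [0.6179, -0.2574, 0.0536]
orientation: [[0.267, 0.964, 0.001], [0.964, -0.267, -0.001], [-0.0, 0.001, -1.0]]
force: [-3.4, 0.5, 5.1]
finger_gap: 0.0465
grip_force: 30.0
```

```bash
python3 -m pendant '-0.4 0 0 0.002 0;0 0 0 0.002 0;0.5 0 0 0.002 0;1 0 0 0.002 0;1 0 0 0.002 0;1 0 0 0.002 0;1 0 0 -0.03 0;1 0 0 -0.07 0;1 0 0 -0.11 0;1 0 0 -0.115 0;1 -0.02 -0.04 -0.115 0.03;1 -0.04 -0.08 -0.115 0.03;1 -0.06 -0.11 -0.115 0.03;1 -0.076 -0.136 -0.115 0.03;1 -0.076 -0.136 -0.115 0.03;1 -0.076 -0.136 -0.115 0.03;1 -0.076 -0.136 -0.115 0.03'; python3 - <<'E'
from h import *
import cv2
delta(RACK,1)
im=cams.read_camera("wrist")[:,:,::-1]; cv2.imwrite("pics/w3.png",im)
E
```

```text
clock: 9.25
eef_pos: [0.4667, -0.2939, 0.1664]
orientation: [[0.295, 0.955, 0.0], [0.955, -0.295, 0.0], [0.0, 0.0, -1.0]]
force: [0.4, -0.3, -0.8]
finger_gap: 0.0947
grip_force: 0.0
TCP [ 0.4667 -0.2939  0.1664] shift [-0.0003 -0.0003] turn 0.0005 gap 0.0947
```

View pics/w3.png

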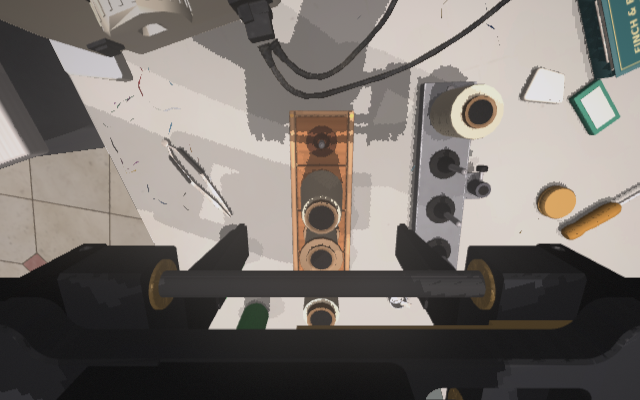

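The cheese stands at about (478,110) on the left pin. I'll check numerically where a seated one should appear.

```bash
python3 - <<'E'
from h import *
m=cams.camera_model("wrist"); 
for z in(.027,.085,.095,.131): print(z,proj(m,pts(STAND,[z]*4))[:2].round(1).tolist())
import cv2
im=cv2.imread("pics/w3.png")[70:180,420:530]; cv2.imwrite("pics/w3c.png",cv2.resize(im,None,fx=4,fy=4,interpolation=cv2.INTER_CUBIC))
E
```

```text
0.027 [[449.2, 112.7], [444.8, 162.6]]
0.085 [[478.7, 111.4], [471.8, 172.4]]
0.095 [[485.3, 111.1], [477.7, 174.5]]
0.131 [[514.1, 109.9], [503.4, 183.7]]
```

View pics/w3c.png

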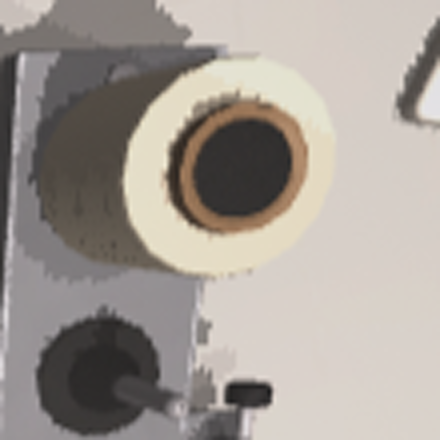

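The core centre is at about (481,111) against (479,111) predicted for a seated thread, so it is seated. Next is the tall cone.

```bash
python3 -m pendant '1 0 0 0.04 0;1 0 0 0.075 0;1 0 0 0.088 0;1 0 0 0.088 0;1 0 0 0.088 0;-1 0 0 0.088 0;-1 0 0 0.088 0;-1 0 0 0.088 0;-1 0 0 0.088 0;-1 0 0 0.088 0;-1 0 0 0.088 0;-1 0 0 0.088 0;-1 0 0 0.088 0'; python3 -c "
from h import *
delta(RACK,1);delta(STAND,1)"
```

```text
clock: 10.6
eef_pos: [0.466, -0.2942, 0.0786]
orientation: [[0.296, 0.955, 0.0], [0.955, -0.296, 0.0], [0.0, 0.0, -1.0]]
force: [0.1, 0.3, -0.9]
finger_gap: 0.0374
grip_force: 29.9
TCP [ 0.466  -0.2942  0.0786] shift [0.0001 0.0004] turn -0.0 gap 0.0374
TCP [ 0.466  -0.2942  0.0786] shift [0.0289 0.1349] turn -0.0297 gap 0.0374
```

```bash
python3 -m pendant '-1 0 0 -0.03 0;-1 0 0 -0.06 0;-1 0 0 -0.09 0;-1 0 0 -0.09 0;-1 0.006 0.027 -0.09 -0.03;-1 0.012 0.06 -0.09 -0.03;-1 0.019 0.09 -0.09 -0.03;-1 0.025 0.12 -0.09 -0.03;-1 0.029 0.135 -0.09 -0.03;-1 0.029 0.135 -0.09 -0.03;-1 0.029 0.135 -0.09 -0.03;-1 0.029 0.135 -0.06 -0.03;-1 0.029 0.135 -0.03 -0.03;-1 0.029 0.135 -0.012 -0.03;-1 0.029 0.135 -0.006 -0.03;-1 0.029 0.135 -0.003 -0.03;-1 0.029 0.135 -0.002 -0.03;-1 0.029 0.135 -0.002 -0.03'; python3 -c "
from h import *
delta(STAND,1)"
```

```text
clock: 12.4
eef_pos: [0.6042, -0.3068, 0.0821]
orientation: [[0.267, 0.964, 0.002], [0.964, -0.267, -0.001], [-0.001, 0.002, -1.0]]
force: [-0.3, 0.0, -2.4]
finger_gap: 0.0369
grip_force: 29.9
TCP [ 0.6042 -0.3068  0.0821] shift [ 0.0002 -0.0009] turn 0.0003 gap 0.0369
```

```bash
python3 -m pendant '-1 0 0 0.001 0;-1 0 0 0.002 0;-1 0 0 0.003 0;-1 0 0 0.003 0;-1 0 0 0.003 0'
```

```text
clock: 12.9
eef_pos: [0.6039, -0.3066, 0.0785]
orientation: [[0.267, 0.964, 0.001], [0.964, -0.267, -0.001], [-0.0, 0.001, -1.0]]
force: [-1.3, 0.1, 4.3]
finger_gap: 0.0371
grip_force: 30.0
```

```bash
python3 -m pendant '-0.5 0 0 0.001 0;0 0 0 0.001 0;0.5 0 0 0.001 0;1 0 0 0.001 0;1 0 0 0.001 0;1 0 0 0.001 0;1 0 0 -0.03 0;1 0 0 -0.07 0;1 0 0 -0.09 0;1 0 0 -0.09 0;1 -0.02 -0.04 -0.09 0.03;1 -0.04 -0.08 -0.09 0.03;1 -0.06 -0.11 -0.09 0.03;1 -0.077 -0.1375 -0.09 0.03;1 -0.077 -0.1375 -0.09 0.03;1 -0.077 -0.1375 -0.09 0.03;1 -0.077 -0.1375 -0.09 0.03'; python3 - <<'E'
from h import *
import cv2
delta(RACK,2)
m=cams.camera_model("wrist"); im=cams.read_camera("wrist")[:,:,::-1]
P=proj(m,np.vstack([pts(STAND,[.085,.123,.093,.111]),pts(RACK,[.085,.123,.093,.111])])); print(P.round(0).tolist())
cv2.imwrite("pics/w4.png",im)
E
```

```text
clock: 14.6
eef_pos: [0.4509, -0.3435, 0.1668]
orientation: [[0.295, 0.955, -0.001], [0.955, -0.295, 0.001], [0.001, -0.001, -1.0]]
force: [0.3, 0.0, 0.9]
finger_gap: 0.0951
grip_force: 0.0
TCP [ 0.4509 -0.3435  0.1668] shift [-0.0003  0.0003] turn 0.0004 gap 0.0951
[[489.0, 43.0], [510.0, 110.0], [479.0, 174.0], [483.0, 238.0], [322.0, 82.0], [322.0, 150.0], [322.0, 206.0], [321.0, 268.0]]
```

View pics/w4.png

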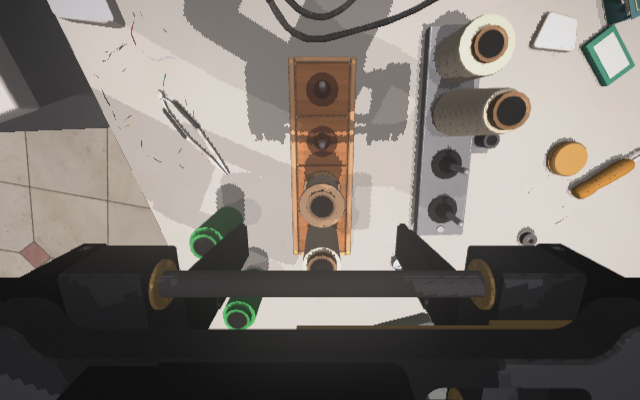

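The cheese at (490,43) and the cone at (510,110) sit where seated ones should. The spool is centred at (322,206). Next I'll grasp the spool.

```bash
python3 -m pendant '1 0 0 0.04 0;1 0 0 0.08 0;1 0 0 0.107 0;1 0 0 0.107 0;1 0 0 0.107 0;-1 0 0 0.107 0;-1 0 0 0.107 0;-1 0 0 0.107 0;-1 0 0 0.107 0;-1 0 0 0.107 0;-1 0 0 0.107 0;-1 0 0 0.107 0;-1 0 0 0.107 0'; python3 -c "
from h import *
delta(RACK,2);delta(STAND,2)"
```

```text
clock: 15.95
eef_pos: [0.4505, -0.3439, 0.0606]
orientation: [[0.296, 0.955, -0.0], [0.955, -0.296, 0.0], [0.0, -0.0, -1.0]]
force: [0.9, -0.5, 0.4]
finger_gap: 0.0419
grip_force: 30.0
TCP [ 0.4505 -0.3439  0.0606] shift [0.0002 0.0005] turn -0.0 gap 0.0419
TCP [ 0.4505 -0.3439  0.0606] shift [0.029  0.1366] turn -0.0297 gap 0.0419
```

```bash
python3 -m pendant '-1 0 0 -0.03 0;-1 0 0 -0.06 0;-1 0 0 -0.09 0;-1 0 0 -0.09 0;-1 0.006 0.027 -0.09 -0.03;-1 0.012 0.06 -0.09 -0.03;-1 0.019 0.09 -0.09 -0.03;-1 0.025 0.12 -0.09 -0.03;-1 0.029 0.1365 -0.09 -0.03;-1 0.029 0.1365 -0.09 -0.03;-1 0.029 0.1365 -0.09 -0.03;-1 0.029 0.1365 -0.06 -0.03;-1 0.029 0.1365 -0.03 -0.03;-1 0.029 0.1365 -0.012 -0.03;-1 0.029 0.1365 -0.006 -0.03;-1 0.029 0.1365 -0.003 -0.03;-1 0.029 0.1365 -0.002 -0.03;-1 0.029 0.1365 -0.001 -0.03;-1 0.029 0.1365 0 -0.03;-1 0.029 0.1365 0 -0.03'; python3 -c "
from h import *
delta(STAND,2)"
```

```text
clock: 17.95
eef_pos: [0.5898, -0.3567, 0.0613]
orientation: [[0.267, 0.964, 0.001], [0.964, -0.267, -0.001], [-0.0, 0.001, -1.0]]
force: [-0.6, -0.2, -0.4]
finger_gap: 0.0419
grip_force: 30.0
TCP [ 0.5898 -0.3567  0.0613] shift [ 0.0001 -0.0003] turn 0.0004 gap 0.0419
```

```bash
python3 -m pendant '-1 0 0 0.001 0;-1 0 0 0.001 0;-1 0 0 0.001 0'
```

```text
clock: 18.25
eef_pos: [0.5899, -0.3567, 0.0607]
orientation: [[0.267, 0.964, 0.001], [0.964, -0.267, -0.001], [-0.0, 0.001, -1.0]]
force: [-0.7, -0.2, 3.6]
finger_gap: 0.0417
grip_force: 30.0
```

```bash
python3 -m pendant '-0.5 0 0 0.001 0;0 0 0 0.001 0;0.5 0 0 0.001 0;1 0 0 0.001 0;1 0 0 0.001 0;1 0 0 0.001 0;1 0 0 -0.03 0;1 0 0 -0.07 0;1 0 0 -0.108 0;1 0 0 -0.108 0;1 -0.02 -0.04 -0.108 0.03;1 -0.04 -0.08 -0.108 0.03;1 -0.06 -0.11 -0.108 0.03;1 -0.077 -0.139 -0.108 0.03;1 -0.077 -0.139 -0.108 0.03;1 -0.077 -0.139 -0.108 0.03;1 -0.077 -0.139 -0.108 0.03'; python3 - <<'E'
from h import *
import cv2
delta(RACK,3)
m=cams.camera_model("wrist"); im=cams.read_camera("wrist")[:,:,::-1]
P=proj(m,np.vstack([pts(STAND,[.085,.123,.093,.111]),pts(RACK,[.085,.123,.093,.111])])); print(P.round(0).tolist())
cv2.imwrite("pics/w5.png",im)
E
```

```text
clock: 19.95
eef_pos: [0.4357, -0.3935, 0.1675]
orientation: [[0.295, 0.955, 0.0], [0.955, -0.295, 0.0], [0.0, 0.0, -1.0]]
force: [0.0, 0.0, 0.2]
finger_gap: 0.0948
grip_force: 0.0
TCP [ 0.4357 -0.3935  0.1675] shift [-0.0001  0.    ] turn 0.0005 gap 0.0948
[[499.0, -34.0], [522.0, 28.0], [488.0, 111.0], [492.0, 177.0], [321.0, 9.0], [321.0, 75.0], [321.0, 146.0], [321.0, 211.0]]
```

View pics/w5.png

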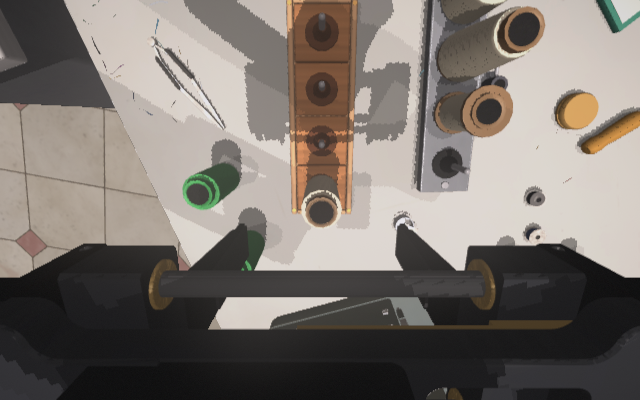

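The spool sits at (488,110) as predicted, and the slim tube is centred at (321,210). A green tube is near the left finger, so I'll check that clearance before going down.

```bash
python3 - <<'E'
from h import *
m=cams.camera_model("top")
for uv in[(325,290),(380,292)]: g=unproj(m,uv,.084); t=(g-np.array([.4356,-.3935,0])); print(g.round(3),"tool x,y",(.295*t[0]+.955*t[1]).round(3),(.955*t[0]-.295*t[1]).round(3))
E
```

```text
[ 0.331 -0.35   0.084] tool x,y 0.01 -0.113
[ 0.332 -0.434  0.084] tool x,y -0.07 -0.087
```

The fingers clear the nearer green tube by about 36 mm.

```bash
python3 -m pendant '1 0 0 0.04 0;1 0 0 0.08 0;1 0 0 0.096 0;1 0 0 0.096 0;1 0 0 0.096 0;-1 0 0 0.096 0;-1 0 0 0.096 0;-1 0 0 0.096 0;-1 0 0 0.096 0;-1 0 0 0.096 0;-1 0 0 0.096 0;-1 0 0 0.096 0;-1 0 0 0.096 0;-1 0 0 0.096 0'; python3 -c "
from h import *
delta(RACK,3);delta(STAND,3)"
```

```text
clock: 21.4
eef_pos: [0.4349, -0.3936, 0.0716]
orientation: [[0.296, 0.955, -0.0], [0.955, -0.296, 0.0], [0.0, -0.0, -1.0]]
force: [-0.3, -0.4, 0.5]
finger_gap: 0.0343
grip_force: 30.0
TCP [ 0.4349 -0.3936  0.0716] shift [0.0003 0.0007] turn -0.0 gap 0.0343
TCP [ 0.4349 -0.3936  0.0716] shift [0.0291 0.1383] turn -0.0297 gap 0.0343
```

```bash
python3 -m pendant '-1 0 0 -0.03 0;-1 0 0 -0.06 0;-1 0 0 -0.09 0;-1 0 0 -0.09 0;-1 0.006 0.027 -0.09 -0.03;-1 0.012 0.06 -0.09 -0.03;-1 0.019 0.09 -0.09 -0.03;-1 0.025 0.12 -0.09 -0.03;-1 0.029 0.138 -0.09 -0.03;-1 0.029 0.138 -0.09 -0.03;-1 0.029 0.138 -0.09 -0.03;-1 0.029 0.138 -0.06 -0.03;-1 0.029 0.138 -0.03 -0.03;-1 0.029 0.138 -0.012 -0.03;-1 0.029 0.138 -0.006 -0.03;-1 0.029 0.138 -0.003 -0.03;-1 0.029 0.138 -0.002 -0.03;-1 0.029 0.138 -0.001 -0.03;-1 0.029 0.138 0 -0.03;-1 0.029 0.138 0 -0.03'; python3 -m pendant '-1 0 0 0.001 0;-1 0 0 0.001 0;-1 0 0 0.001 0'
```

```text
clock: 23.4
eef_pos: [0.5757, -0.4069, 0.0723]
orientation: [[0.267, 0.964, 0.001], [0.964, -0.267, -0.001], [-0.0, 0.001, -1.0]]
force: [0.4, 0.1, -0.1]
finger_gap: 0.0343
grip_force: 30.0
clock: 23.7
eef_pos: [0.5757, -0.407, 0.0716]
orientation: [[0.267, 0.964, 0.001], [0.964, -0.267, -0.001], [-0.0, 0.001, -1.0]]
force: [-0.8, -0.2, 3.9]
finger_gap: 0.0337
grip_force: 30.0
```

Contact at the same height as on the rack. I'll release, rise and draw back to look at all four.

```bash
python3 -m pendant '-0.5 0 0 0.001 0;0 0 0 0.001 0;0.5 0 0 0.001 0;1 0 0 0.001 0;1 0 0 0.001 0;1 0 0 0.001 0;1 0 0 -0.03 0;1 0 0 -0.07 0;1 0 0 -0.11 0;1 0 0 -0.14 0;1 -0.01 -0.05 -0.15 0;1 -0.01 -0.1 -0.16 0;1 -0.01 -0.15 -0.16 0;1 -0.01 -0.2 -0.16 0;1 -0.01 -0.2 -0.16 0;1 -0.01 -0.2 -0.16 0'; python3 - <<'E'
from h import *
import cv2
ims=[]; Z=[.085,.123,.093,.111]
for n,(r,c) in(("top",(60,230)),("scene",(110,280))):
    im=cams.read_camera(n)[:,:,::-1]
    print(n,((proj(cams.camera_model(n),pts(STAND,Z))-[c,r])*2.5).round(0).tolist())
    ims.append(cv2.resize(im[r:r+150,c:c+155],None,fx=2.5,fy=2.5,interpolation=cv2.INTER_CUBIC))
cv2.imwrite("pics/fin.png",np.hstack(ims))
E
```

```text
clock: 25.3
eef_pos: [0.3791, -0.3628, 0.2309]
orientation: [[0.268, 0.963, 0.001], [0.963, -0.268, -0.001], [-0.001, 0.001, -1.0]]
force: [-0.2, -0.0, -0.1]
finger_gap: 0.0949
grip_force: 0.0
top [[114.0, 130.0], [187.0, 130.0], [264.0, 171.0], [343.0, 185.0]]
scene [[111.0, 78.0], [159.0, 73.0], [206.0, 141.0], [261.0, 161.0]]
```

View pics/fin.png

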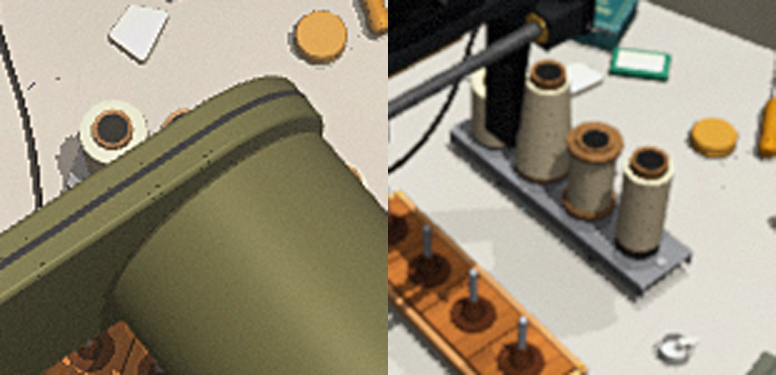

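The scene half shows the cone (160,73), spool (208,139) and slim tube (263,160), and the top half shows the cheese (112,130). All are upright and within about 2 crop pixels of their predicted seated positions, and the robot touches nothing.

```bash
python3 -c "
from station import env
print(env.close_job())"
```

```text
the job is handed in; nothing more can be done
None
```

I moved all four threads onto the stand in rack order (cheese, cone, spool, slim tube, left to right); in the last pictures they stood upright and seated on their pads, and I handed the job in at about 25 s.

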